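Pack the praline box and close it

TASK

A customer's assortment goes into the open wooden box. From the pieces on the marble slab take the two short chocolate logs and lay one lengthways in each oblong pocket, and stand one cream-filled cup upright in each round pocket, every piece sitting down in its pocket; the long thin roll is not part of the order and stays where it lies. Then close the box's lid fully.

Things in the scene. Friction and masses are not known exactly. Their poses are not given: they have to be found in the camera images.
- log_a: Brown chocolate log, loose, 42 mm long (y axis), 19 mm wide at the base (x), 16 mm high, flat underneath, arched on top: 17 mm wide at half height, so grip it low across its width. 13 g. Origin: centre of its underside. It starts on the marble slab, whose top is 12 mm above the counter. The two logs are alike.
- log_b: Brown chocolate log, loose, 42 mm long (y axis), 19 mm wide at the base (x), 16 mm high, flat underneath, arched on top: 17 mm wide at half height, so grip it low across its width. 13 g. Origin: centre of its underside. It starts on the marble slab, whose top is 12 mm above the counter. The two logs are alike.
- cup_a: Brown fluted chocolate cup with a cream top, loose, round, 24 mm across at the base, 37 mm at the rim, 28 mm high, standing upright. 14 g. Origin: centre of its underside. It starts on the marble slab, whose top is 12 mm above the counter. The two cups are alike.
- cup_b: Brown fluted chocolate cup with a cream top, loose, round, 24 mm across at the base, 37 mm at the rim, 28 mm high, standing upright. 14 g. Origin: centre of its underside. It starts on the marble slab, whose top is 12 mm above the counter. The two cups are alike.
- roll: Brown rolled chocolate stick, loose, 64 mm long (y), 17 wide (x), 18 high: longer and thinner than the logs, on the same slab. Origin: centre of its underside. It stays. (Mind also, behind slab and box: a fixed crate 170 mm high, its near corner at x 0.55, y 0.20, its front running from there to x 0.71, y -0.11; and a glass case 0.48 m high, near corner x 0.61, y -0.26.)
- slot_a: One of four equal cream card trays, each 62 (x) x 92 (y) x 5 mm, in two rows of two on the floor of the open wooden box; which bay varies. x points from the box's front to its hinged back. Origin: centre of the underside, 4 mm above the counter. This one has an oblong pocket in its middle, 52 (x) x 33 (y) mm, 3.5 mm deep, floor 1.5 mm above the origin.
- slot_b: One of four equal cream card trays, each 62 (x) x 92 (y) x 5 mm, in two rows of two on the floor of the open wooden box; which bay varies. x points from the box's front to its hinged back. Origin: centre of the underside, 4 mm above the counter. This one has an oblong pocket in its middle, 52 (x) x 33 (y) mm, 3.5 mm deep, floor 1.5 mm above the origin.
- well_a: One of four equal cream card trays, each 62 (x) x 92 (y) x 5 mm, in two rows of two on the floor of the open wooden box; which bay varies. x points from the box's front to its hinged back. Origin: centre of the underside, 4 mm above the counter. This one has a round pocket in its middle, 44 mm across, 3.5 mm deep, floor 1.5 mm above the origin.
- well_b: One of four equal cream card trays, each 62 (x) x 92 (y) x 5 mm, in two rows of two on the floor of the open wooden box; which bay varies. x points from the box's front to its hinged back. Origin: centre of the underside, 4 mm above the counter. This one has a round pocket in its middle, 44 mm across, 3.5 mm deep, floor 1.5 mm above the origin.
- box_lid (a joint): Lid angle: 0 shut, 1.86 to 1.95 (stop) at the start, leaning back. The box is fixed, its walls 3.5 mm thick, 35 mm high, close round the four trays. Hinge line: parallel to the trays' y, 67 mm along +x from the middle of the four trays, 36 mm high. Lid: 134 mm from hinge to free edge, 194 mm wide, outer face 6 mm from the hinge line. Pushed from behind past upright it falls shut slowly.

How it is judged (in metres and radians):
On the way:
1. both logs lie in the oblong pockets and both cups stand in the round ones, with the lid still up ((((horizontal distance between log_a and slot_a below 0.012 m and z of log_a in the frame of slot_a below 0.0035 m and angle between log_a's own z axis and vertical below 0.12 rad and angle between the y axis of log_a and the x axis of slot_a, either way round below 0.4 rad) and (horizontal distance between log_b and slot_b below 0.012 m and z of log_b in the frame of slot_b below 0.0035 m and angle between log_b's own z axis and vertical below 0.12 rad and angle between the y axis of log_b and the x axis of slot_b, either way round below 0.4 rad)) or ((horizontal distance between log_a and slot_b below 0.012 m and z of log_a in the frame of slot_b below 0.0035 m and angle between log_a's own z axis and vertical below 0.12 rad and angle between the y axis of log_a and the x axis of slot_b, either way round below 0.4 rad) and (horizontal distance between log_b and slot_a below 0.012 m and z of log_b in the frame of slot_a below 0.0035 m and angle between log_b's own z axis and vertical below 0.12 rad and angle between the y axis of log_b and the x axis of slot_a, either way round below 0.4 rad))) and (((horizontal distance between cup_a and well_a below 0.012 m and z of cup_a in the frame of well_a below 0.0035 m and angle between cup_a's own z axis and vertical below 0.12 rad) and (horizontal distance between cup_b and well_b below 0.012 m and z of cup_b in the frame of well_b below 0.0035 m and angle between cup_b's own z axis and vertical below 0.12 rad)) or ((horizontal distance between cup_a and well_b below 0.012 m and z of cup_a in the frame of well_b below 0.0035 m and angle between cup_a's own z axis and vertical below 0.12 rad) and (horizontal distance between cup_b and well_a below 0.012 m and z of cup_b in the frame of well_a below 0.0035 m and angle between cup_b's own z axis and vertical below 0.12 rad))) and value of joint box_lid above 1 rad), for 0.2 s.
At the end, for the whole second after the job is handed in: One log lies lengthways (0.4 rad) in each oblong pocket, one cup stands in each round one, each down on the floor (underside under 3.5 mm above the tray's), within 12 mm of the pocket's centre, level (0.12 rad), at rest. Lid shut (under 0.05 rad). Roll within 20 mm of its start ((((horizontal distance between log_a and slot_a below 0.012 m and z of log_a in the frame of slot_a below 0.0035 m and angle between log_a's own z axis and vertical below 0.12 rad and angle between the y axis of log_a and the x axis of slot_a, either way round below 0.4 rad) and (horizontal distance between log_b and slot_b below 0.012 m and z of log_b in the frame of slot_b below 0.0035 m and angle between log_b's own z axis and vertical below 0.12 rad and angle between the y axis of log_b and the x axis of slot_b, either way round below 0.4 rad)) or ((horizontal distance between log_a and slot_b below 0.012 m and z of log_a in the frame of slot_b below 0.0035 m and angle between log_a's own z axis and vertical below 0.12 rad and angle between the y axis of log_a and the x axis of slot_b, either way round below 0.4 rad) and (horizontal distance between log_b and slot_a below 0.012 m and z of log_b in the frame of slot_a below 0.0035 m and angle between log_b's own z axis and vertical below 0.12 rad and angle between the y axis of log_b and the x axis of slot_a, either way round below 0.4 rad))) and (((horizontal distance between cup_a and well_a below 0.012 m and z of cup_a in the frame of well_a below 0.0035 m and angle between cup_a's own z axis and vertical below 0.12 rad) and (horizontal distance between cup_b and well_b below 0.012 m and z of cup_b in the frame of well_b below 0.0035 m and angle between cup_b's own z axis and vertical below 0.12 rad)) or ((horizontal distance between cup_a and well_b below 0.012 m and z of cup_a in the frame of well_b below 0.0035 m and angle between cup_a's own z axis and vertical below 0.12 rad) and (horizontal distance between cup_b and well_a below 0.012 m and z of cup_b in the frame of well_a below 0.0035 m and angle between cup_b's own z axis and vertical below 0.12 rad))) and value of joint box_lid below 0.05 rad and velocity of joint box_lid below 0.05 rad/s and distance of roll from where it was at the start of the episode below 0.02 m and linear speed of each of log_a, log_b, cup_a, cup_b below 0.02 m/s); the robot touches nothing.
It fails at once if the roll is knocked or carried from its place (distance of roll from where it was at the start of the episode above 0.03 m).
It also fails if it takes over 141 s, if anything falls off the work surface, if the arm or the gripper's body presses on something with over 40 N, if the wrist force passes 120 N, or if a joint passes its speed limit or range.

ROBOT

A 6-joint arm with a two-finger parallel gripper is mounted at the origin on a cart in front of the work surface, level with it; the furniture and walls round the work are solid. World frame = base frame: x ahead of the robot, y to its left, z up, the work surface at z = 0. Lengths are in mm, angles in rad, forces in N, time in s.
With the tool pointing down it reaches from about 350 to 875 mm from the base axis. Payload 4.2 kg.
Tool frame: the origin (TCP) lies at the very end of the fingers, on their centre line; the grasp point (between the pads) lies 19 mm behind it; z points along the fingers, y is the line along which they close (so a half turn about z gives the same grasp; the last joint's range is limited). The gripper opens to 85 mm and grips with 20 to 120 N. Pads are 22 mm wide; open, the fingers measure 114 mm over their backs; the gripper's body (76 mm by 85 mm) begins 54 mm behind the grasp point. The pads swing forward as they close: fully open they stand 13 mm farther back than shut.
Start: joints at [1.379, 0.385, 0.008, 0, -1.194, -0.259], TCP at [272.27, 562.555, 231.312] pointing down, gripper open.
Joint ranges: [-3.14, 3.14], [-1.21, 2.06], [-1.07, 1.41], [-3.16, 2.05], [-2.99, -0.16], [-3.1, 3.1]. Speed limits (rad/s): [2.79, 2.79, 3.14, 3.14, 3.14, 3.14].

INTERFACE

Orientations are given as a unit quaternion [x, y, z, w].
In Python, from bench import arm, viewer gives the robot as it stands. The module is installed in compiled form; this text tells all that it offers.
- The arm moves only by the tool drive_effector, called after "Emit:" by a JSON object that holds its "method" and its "body", one argument or row to a line. Schema: {"type":"object","properties":{"deltas":{"type":"string"},"jaw":{"type":"number"},"only":{"type":"string"},"quiet":{"type":"boolean"},"lines":{"type":"string"}},"required":["deltas"],"additionalProperties":false}. deltas is a string of 1 to 10 rows, parted by a bar, with the numbers parted by commas; each row has 6 numbers: dx, dy, dz in mm, then a rotation vector rx, ry, rz in rad; each row is the pose to reach, as a shift and turn from the pose commanded when the call began, along the tool's axes at that moment; what a row does not reach only later rows make up. A row lasts 1/10 s, in which the tool goes at most 50 mm and 0.15 rad, less where a joint would pass 70% of its speed; a pose out of reach is approached as far as the arm can. jaw is the finger opening in mm, set as the call begins (left out keeps the last). The fingers move at their own pace and stop on an object; the grip force is fixed at half the most. Time passes only in rows, so rows that do not move let the fingers close. The tool returns the time, the measured TCP pose, the force, the opening and the grip force at its end. only (a regular expression) keeps the lines of the reply that match it, lines (a string "A,B") keeps lines A to B, and quiet returns only ok. Input that does not fit is refused with a message, and nothing moves.
- arm.read_state(): the state, without advancing time (a new reading comes with each control period).
- viewer.get_image(name): name is "scene" or "side" or "wrist"; returns (picture, depth): 384x512x3 uint8, blue, green, red; 384x512 float32, mm along the optical axis (not along the pixel's ray), 0 where there is no reading.
- viewer.get_calibration(name): a dict with "K" (3x3 intrinsics, pixels), "rvec" (rotation vector, rad) and "tvec" (3), from world to camera coordinates, as OpenCV has them. Camera axes: x right, y down, z forward; pixel columns grow to the right and rows downward; lengths in mm; the calibration is good to about 2 mm. A picture is of the moment at which its call begins: read the wrist's pose just before it. get_calibration takes no time and is no camera call; for the wrist camera it gives the pose at the moment of the call.
- arm.job_done(): hands the job in; it is judged then, once.
The state is a dict: "clock": time; "joints": joint angles; "joint_vel": joint speeds; "joint_efforts": joint torques, N m; "position": TCP position; "ee_rot": TCP orientation; "contact_force": force on the tool from outside, world axes, zero at the start; "wrist_torque": the same for the moment, N m; "gripper_width": finger opening in mm; "grasp_force": force on a finger pad.
Only numpy, scipy, OpenCV 4.12 (cv2) and the standard library are available. Lean on these libraries where they do the work, as an engineer would, in place of code of your own. Each camera call takes 0.05 s, during which the arm holds its last target. There are 200 camera calls.

## Working session

There is one attempt and no reset: what is moved stays moved. The work goes in short steps, Python scripts to look and compute and a tool call to move; the robot and the scene stay as the last step left them, time stands still between calls to the robot, and variables do not carry over. Pictures are saved under pics/ and viewed, at most 14 in all, crops included, and the job is handed in when it is done.

```bash
mkdir -p pics
```

Create h.py:
```python
import numpy as np, cv2
from bench import arm, viewer
from scipy.spatial.transform import Rotation as R
def grab(n,save=None):
    im,d=viewer.get_image(n); c=viewer.get_calibration(n)
    K=np.array(c["K"],float).reshape(3,3); Rm=cv2.Rodrigues(np.array(c["rvec"],float))[0]; t=np.array(c["tvec"],float).ravel()
    if save: cv2.imwrite("pics/"+save,im)
    v,u=np.mgrid[:d.shape[0],:d.shape[1]]
    P=np.stack([(u-K[0,2])/K[0,0]*d,(v-K[1,2])/K[1,1]*d,d],-1)
    W=(P-t)@Rm
    W[d<=0]=np.nan
    return im,d,W,(K,Rm,t)
```

Run:
```python
from h import *
s=arm.read_state(); print(s)
for n in ("scene","side"):
    im,d,W,c=grab(n,n+"0.png"); np.savez(n+"0.npz",im=im,W=W)
    print(n,-c[1].T@c[2])
a=cv2.imread("pics/scene0.png");b=cv2.imread("pics/side0.png")
```

```text
{'clock': 0.0, 'joints': array([ 1.37858768e+00,  3.85573894e-01,  6.60224447e-03, -5.02274063e-04,
       -1.19400579e+00, -2.58609583e-01]), 'joint_vel': array([ 0.00032451,  0.00015721,  0.00110146,  0.00259148,  0.00073159,
       -0.00038479]), 'joint_efforts': array([-1.02260365e-03, -3.92286301e+01,  1.88410091e+01,  4.18608338e+00,
       -4.43213081e-03, -1.63447368e-06]), 'position': array([272.03366729, 562.03029056, 230.20141149]), 'ee_rot': array([ 9.74681429e-01, -2.23595321e-01, -1.97089981e-04,  1.09770325e-03]), 'contact_force': array([ 0.29606423, -0.24278628, -0.07170159]), 'wrist_torque': array([ 0.0722872 , -0.02816239,  0.01499964]), 'grasp_force': 0.0, 'gripper_width': 85.79345590795208}
scene [  55.32966385 -392.44515271  667.78800656]
side [266.84190941 877.12051505 401.59376237]
```

View pics/scene0.png

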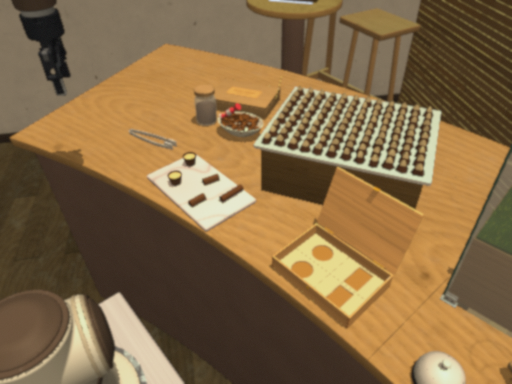

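View pics/side0.png

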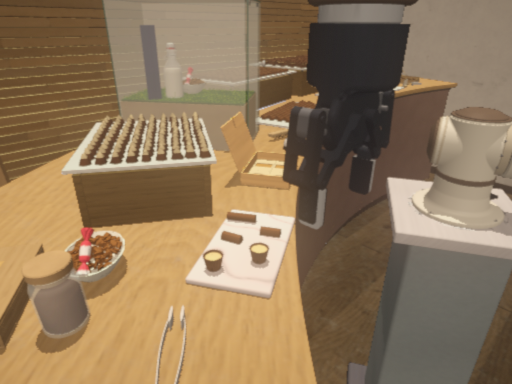

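The scene view shows the cups at (175,177) and (190,158), the logs at (210,180) and (197,200), and the roll at (232,192). In the box, the round pockets are at (320,253) and (302,268), and the oblong pockets at (358,278) and (340,296). The side view agrees.

Run:
```python
from h import *
def ana(n,seeds,lo,hi):
    z=np.load(n+"0.npz"); W=z["W"]; im=z["im"]
    for k,(u,v) in seeds.items():
        p=W[v,u]; 
        m=(np.hypot(W[...,0]-p[0],W[...,1]-p[1])<60)&(W[...,2]>lo)&(W[...,2]<hi)
        m=np.nan_to_num(m).astype(np.uint8)
        _,lab=cv2.connectedComponents(m,connectivity=4); l=lab[v,u]
        q=W[(lab==l)] if l else np.zeros((1,3))
        xy=q[:,:2].astype(np.float32); r=cv2.minAreaRect(xy)
        print(n,k,"seed",p.round(1),"n",len(q),"rect",np.round(r[0],1),np.round(r[1],1),round(r[2],1),"z",np.percentile(q[:,2],[2,50,98]).round(1))
ana("scene",dict(cupL=(175,177),cupR=(190,158),log1=(210,180),log2=(197,200),roll=(232,192)),17,60)
ana("side",dict(cupL=(259,248),cupR=(213,257),log1=(232,238),log2=(270,232),roll=(240,217)),17,60)
z=np.load("scene0.npz");W=z["W"];im=z["im"]
# slab + trays by colour
hsv=cv2.cvtColor(im,cv2.COLOR_BGR2HSV)
for n,(u,v) in dict(slab=(185,195),w1=(320,253),w2=(302,268),s1=(358,278),s2=(340,296),cream=(330,275)).items(): print(n,W[v,u].round(1),hsv[v,u],im[v,u])
c=cv2.resize(im[215:330,265:425],None,fx=5,fy=5,interpolation=cv2.INTER_CUBIC)
cv2.imwrite("pics/box0.png",c)
```

```text
scene cupL seed [399.4 351.8  38.2] n 174 rect [402.6 360.2] [37.1 33.2] 26.7 z [18.6 36.7 41.5]
scene cupR seed [471.5 396.4  36.6] n 149 rect [473.7 403.7] [38.3 31.2] 56.7 z [18.9 36.6 41.5]
scene log1 seed [466.8 301.5  23.2] n 108 rect [471.9 305.8] [17.1 42.4] 84.2 z [17.2 24.3 30.2]
scene log2 seed [nan nan nan] n 1 rect [0. 0.] [0. 0.] 0.0 z [0. 0. 0.]
scene roll seed [477.4 224.9  27.5] n 174 rect [477.4 226.1] [17.2 64.6] 89.5 z [18.1 27.4 31.4]
side cupL seed [402.1 356.8  37.6] n 311 rect [401.3 358.6] [34.5 35. ] 55.0 z [18.1 36.6 40.3]
side cupR seed [471.5 405.6  37.5] n 336 rect [472.4 402.7] [34.6 33.9] 77.5 z [17.9 35.7 39.9]
side log1 seed [467.5 317.1  22.8] n 160 rect [471.2 311.2] [43.5 17. ] 0.1 z [17.3 23.4 28.1]
side log2 seed [401.7 271.4  20.9] n 148 rect [401.8 268.6] [42.6 16.2] 6.9 z [17.3 23.4 28. ]
side roll seed [477.1 236.   24.9] n 210 rect [475.6 229.6] [63.1 16.7] 1.1 z [17.6 25.6 30. ]
slab [395.6 307.2  11. ] [ 25  38 231] [197 225 231]
w1 [511.6 -32.2   5.8] [ 16 182 206] [ 59 139 206]
w2 [454.5 -36.4   7. ] [ 17 181 207] [ 60 141 207]
s1 [ 521.  -126.1    5.7] [ 16 182 206] [ 59 139 206]
s2 [ 462.2 -131.     6. ] [ 17 182 205] [ 59 140 205]
cream [483.  -86.1   8.6] [ 25  99 229] [140 215 229]
```

View pics/box0.png

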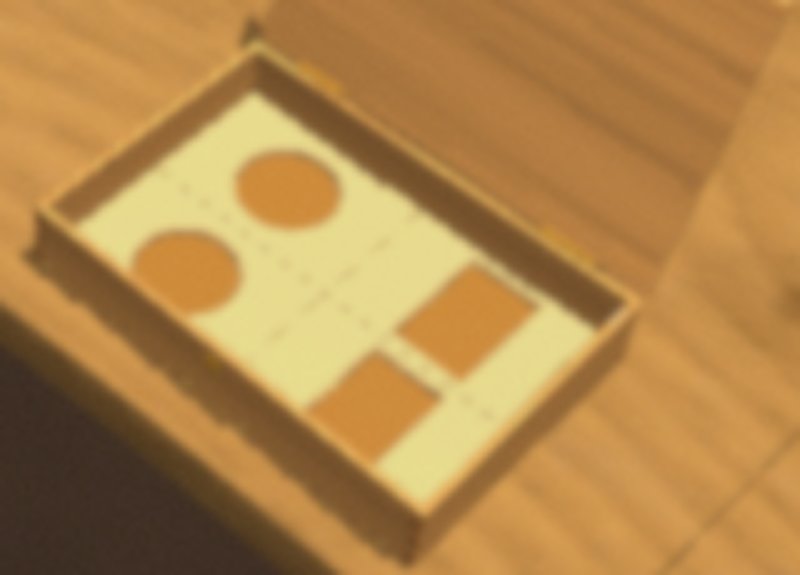

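Run:
```python
from h import *
c=viewer.get_calibration("scene");K=np.array(c["K"]);Rm=cv2.Rodrigues(np.array(c["rvec"]))[0];t=np.array(c["tvec"]).ravel()
def ray(cu,cv,z):
    u,v=265+cu/5-.4,215+cv/5-.4
    d=Rm.T@np.linalg.solve(K,[u,v,1]);o=-Rm.T@t
    return (o+d*(z-o[2])/d[2])[:2]
lb,lf,rf,rb=[ray(*p,35) for p in((258,45),(42,208),(420,510),(635,300))]
print("corners",np.round([lb,lf,rf,rb],1),"mid",np.mean([lb,lf,rf,rb],0).round(1))
print("sizes",[np.linalg.norm(a-b).round(1) for a,b in((lb,lf),(lf,rf),(rf,rb),(rb,lb))])
for a,b in((lf,lb),(rf,rb)): print("x yaw",np.degrees(np.arctan2(*(b-a)[::-1])).round(1))
for a,b in((rf,lf),(rb,lb)): print("y yaw-90",np.degrees(np.arctan2(*(b-a)[::-1])).round(1)-90)
print("cross",ray(325,295,9).round(1),"wells",ray(288,190,7).round(1),ray(187,272,7).round(1),"slots",ray(470,322,7).round(1),ray(375,406,7).round(1))
a,b=ray(490,415,9),ray(160,170,9);print("seam yaw",np.degrees(np.arctan2(*(b-a)[::-1])).round(1)-90)
w=viewer.get_calibration("wrist");Rw=cv2.Rodrigues(np.array(w["rvec"]))[0];o=-Rw.T@np.array(w["tvec"]).ravel()
s=arm.read_state();T=R.from_quat(s["ee_rot"]).as_matrix()
print("cam in tool",(T.T@(o-s["position"])).round(1),"axis in tool",(T.T@Rw.T).round(2).tolist())
print("K",np.array(w["K"]).round(0).tolist())
z=np.load("side0.npz");W=z["W"];z2=np.load("scene0.npz")["W"]
for n,V in(("side",W),("scene",z2)):
    m=(np.abs(V[...,1]-305)<130)&(V[...,0]>350)&(V[...,0]<540)&(V[...,2]>-15)&(V[...,2]<20); print(n,np.histogram(V[m][:,2],bins=np.arange(-4,18,2)))
```

```text
corners [[ 545.7   14.5]
 [ 415.     7.6]
 [ 423.5 -180.5]
 [ 554.7 -174.5]] mid [484.7 -83.2]
sizes [np.float64(130.9), np.float64(188.3), np.float64(131.3), np.float64(189.3)]
x yaw 3.0
x yaw 2.6
y yaw-90 2.5999999999999943
y yaw-90 2.700000000000003
cross [484.7 -83.5] wells [515.  -35.1] [452.7 -38.2] slots [ 519.1 -128.9] [ 461.3 -130.6]
seam yaw 2.9000000000000057
cam in tool [  78.9   -0.2 -142.3] axis in tool [[-0.0, -0.95, -0.3], [1.0, 0.0, -0.0], [0.0, -0.3, 0.95]]
K [[288.0, 0.0, 261.0], [0.0, 288.0, 189.0], [0.0, 0.0, 1.0]]
side (array([   5,  779,  486,    5,   16,   24,   74, 2676, 1603,   80]), array([-4, -2,  0,  2,  4,  6,  8, 10, 12, 14, 16]))
scene (array([  52,  354,  548,  101,   48,   76,  153, 1248, 1711,  298]), array([-4, -2,  0,  2,  4,  6,  8, 10, 12, 14, 16]))
```

Box corners fit the expected 131 x 191 mm with a yaw of 2.7° and middle at (484.7, -83.4). Next I move over the slab and refine with the wrist camera.

Add to h.py:
```python
def go(x,y,z,yaw=None):
    "row (tool axes) that takes the measured pose to x,y,z, tool x at yaw, pointing down"
    s=arm.read_state();T=R.from_quat(s["ee_rot"]);d=T.inv().apply(np.array([x,y,z])-s["position"])
    m=T.as_matrix();y0=np.arctan2(m[1,0],m[0,0]);yaw=y0 if yaw is None else yaw
    tgt=R.from_matrix(np.array([[np.cos(yaw),np.sin(yaw),0],[np.sin(yaw),-np.cos(yaw),0],[0,0,-1]]))
    r=(T.inv()*tgt).as_rotvec()
    print("t",round(s["clock"],2),"row",*d.round(1),*r.round(3),"dist",np.linalg.norm(d).round(0),"j",s["joints"].round(2))
```

```text
(no output)
```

Emit:
{"method": "drive_effector", "body": {
  "deltas": "257,145,20,0,0,1.12 | 257,145,20,0,0,1.12 | 257,145,20,0,0,1.12 | 257,145,20,0,0,1.12 | 257,145,20,0,0,1.12 | 257,145,20,0,0,1.12 | 257,145,20,0,0,1.12 | 257,145,20,0,0,1.12 | 257,145,20,0,0,1.12 | 257,145,20,0,0,1.12",
  "jaw": 60
}}

```text
clock: 1.1
position: [440.2, 320.0, 211.0]
ee_rot: [0.708, -0.707, -0.0, 0.0]
contact_force: [0.2, 0.5, -0.6]
gripper_width: 59.8
grasp_force: 0.0
```

Create slab.py:
```python
from h import *
im,d,W,(K,Rm,t)=grab("wrist","wrist1.png")
m=((W[...,2]>17)&(W[...,2]<60)&(W[...,0]>340)&(W[...,0]<545)&(W[...,1]>180)&(W[...,1]<450)).astype(np.uint8)
n,lab,st,ce=cv2.connectedComponentsWithStats(m,connectivity=4)
for i in range(1,n):
    if st[i,4]<80: continue
    q=W[lab==i];top=q[q[:,2]>np.percentile(q[:,2],95)-8]
    for nm,a in(("all",q),("top",top)):
        r=cv2.minAreaRect(a[:,:2].astype(np.float32));print(i,nm,len(a),ce[i].round(0),np.round(r[0],1),np.round(r[1],1),round(r[2],1),"z95",np.percentile(q[:,2],95).round(1))
```

```bash
python3 slab.py
```

```text
1 all 1000 [226.  84.] [478.7 228.8] [63.9 17. ] 3.1 z95 30.4
1 top 986 [226.  84.] [478.7 228.9] [63.9 16.8] 3.1 z95 30.4
2 all 590 [293. 119.] [404.8 266.2] [41.6 17.6] 1.9 z95 27.8
2 top 544 [293. 119.] [404.9 266.5] [41.5 16.5] 0.3 z95 27.8
3 all 527 [233. 156.] [473.8 308.4] [17.7 41.8] 79.8 z95 28.1
3 top 483 [233. 156.] [473.8 308.2] [15.8 41.8] 80.9 z95 28.1
4 all 695 [293. 202.] [403.7 359.4] [35.1 34. ] 76.3 z95 40.4
4 top 660 [293. 202.] [403.7 359.4] [35.1 34. ] 76.3 z95 40.4
5 all 653 [233. 235.] [475.4 403.3] [34.8 34.4] 72.7 z95 40.3
5 top 593 [233. 235.] [475.4 403.3] [34.8 34.4] 72.7 z95 40.3
```

View pics/wrist1.png

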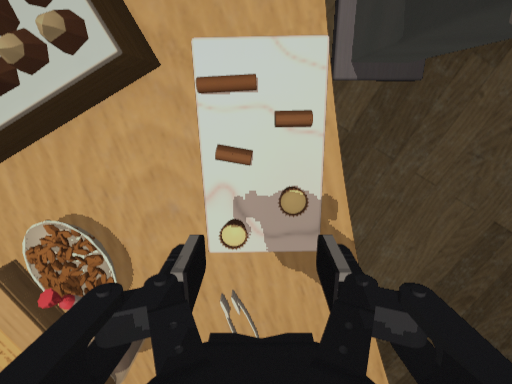

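The wrist view shows the roll at (226,84), log2 at (293,119), log1 at (233,156) and the cups at (293,202) and (233,235). The sizes match. The pieces lie along world x, so the pick yaw is nearly the same as the place yaw.

```bash
python3 -c "
from h import *
go(473.8,308.3,60,-3.28)"
```

```text
t 1.15 row 11.9 -33.6 151.1 0.0 -0.001 1.711 dist 155.0 j [ 0.93  0.26 -0.22 -0.   -1.09 -0.93]
```

Emit:
{"method": "drive_effector", "body": {
  "deltas": "12,-33.5,60,0,0,1.5 | 12,-33.5,60,0,0,1.5 | 12,-33.5,60,0,0,1.5 | 12,-33.5,60,0,0,1.5 | 12,-33.5,60,0,0,1.5 | 12,-33.5,60,0,0,1.5 | 12,-33.5,60,0,0,1.5 | 12,-33.5,60,0,0,1.5 | 12,-33.5,60,0,0,1.5 | 12,-33.5,60,0,0,1.5",
  "jaw": 45
}}

```text
clock: 2.15
position: [473.6, 308.5, 151.2]
ee_rot: [-0.033, 0.999, -0.0, -0.0]
contact_force: [-0.3, 0.4, -0.3]
gripper_width: 45.0
grasp_force: 0.0
```

```bash
python3 -c "
from h import *
go(473.8,308.3,60,-3.28)
go(473.8,308.3,13.5,-3.28)"
```

```text
t 2.15 row -0.2 -0.2 91.2 -0.0 -0.0 0.205 dist 91.0 j [ 0.86  0.36 -0.25 -0.   -0.96 -2.37]
t 2.15 row -0.2 -0.2 137.7 -0.0 -0.0 0.205 dist 138.0 j [ 0.86  0.36 -0.25 -0.   -0.96 -2.37]
```

Emit:
{"method": "drive_effector", "body": {
  "deltas": "0,0,45,0,0,0.15 | 0,0,90,0,0,0.205 | 0,0,125,0,0,0.205 | 0,0,138,0,0,0.205 | 0,0,138,0,0,0.205 | 0,0,138,0,0,0.205"
}}

```text
clock: 2.75
position: [474.5, 309.1, 14.1]
ee_rot: [0.066, 0.998, 0.001, 0.001]
contact_force: [0.0, 0.4, -0.5]
gripper_width: 44.7
grasp_force: 0.0
```

Emit:
{"method": "drive_effector", "body": {
  "deltas": "0,0,0,0,0,0 | 0,0,0,0,0,0 | 0,0,0,0,0,0 | 0,0,0,0,0,0 | 0,0,0,0,0,0 | 0,0,0,0,0,0 | 0,0,0,0,0,0 | 0,0,0,0,0,0",
  "jaw": 5
}}

```text
clock: 3.55
position: [474.5, 308.8, 14.6]
ee_rot: [0.067, 0.998, 0.001, 0.001]
contact_force: [-1.3, 0.6, 6.5]
gripper_width: 15.2
grasp_force: 58.3
```

Emit:
{"method": "drive_effector", "body": {
  "deltas": "0,0,-15,0,0,0 | 0,0,-40,0,0,0 | 0,0,-80,0,0,0 | 0,0,-80,0,0,0 | 0,0,-80,0,0,0"
}}

```text
clock: 4.05
position: [474.1, 308.4, 94.3]
ee_rot: [0.067, 0.998, 0.001, 0.001]
contact_force: [-0.1, 0.3, -0.3]
gripper_width: 15.2
grasp_force: 57.9
```

```bash
python3 -c "
from h import *
im,d,W,c=grab('wrist','w2.png')
cv2.imwrite('pics/w2c.png',im)
go(517.8,-127.9,94,-3.095)
go(455.9,-130.8,94,-3.095)"
```

```text
t 4.1 row -102.5 -425.7 -1.0 0.0 -0.001 -0.181 dist 438.0 j [ 0.86  0.42 -0.32 -0.   -0.83 -2.57]
t 4.1 row -41.5 -436.9 -1.0 0.0 -0.001 -0.181 dist 439.0 j [ 0.86  0.42 -0.32 -0.   -0.83 -2.57]
```

View pics/w2c.png

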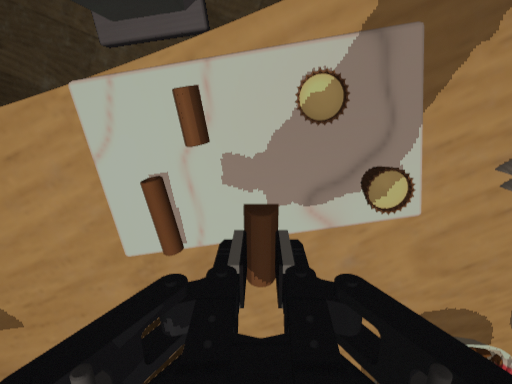

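Run:
```python
from h import *
im,d,W,c=grab('wrist')
s=arm.read_state();T=R.from_quat(s["ee_rot"])
L=T.inv().apply((W.reshape(-1,3)-s["position"])).reshape(W.shape)
q=L[200:295,245:279].reshape(-1,3);q=q[(np.abs(q[:,1])<8)&(q[:,2]>-25)&(q[:,2]<5)]
print(len(q),np.percentile(q,[1,50,99],axis=0).round(1))
```

```text
2527 [[-18.6  -7.6 -21. ]
 [  5.   -0.2 -11.4]
 [ 22.3   7.7   1.2]]
```

Emit:
{"method": "drive_effector", "body": {
  "deltas": "-10,-50,0,0,0,0 | -20,-100,0,0,0,-0.1 | -40,-150,0,0,0,-0.18 | -60,-200,0,0,0,-0.18 | -72,-250,0,0,0,-0.18 | -72,-300,0,0,0,-0.18 | -72,-350,0,0,0,-0.18 | -72,-400,0,0,0,-0.18 | -72,-430,0,0,0,-0.18 | -72,-430,0,0,0,-0.18"
}}

```text
clock: 5.15
position: [485.4, -131.5, 91.7]
ee_rot: [-0.02, 1.0, -0.0, -0.002]
contact_force: [-0.2, 1.2, -0.8]
gripper_width: 14.6
grasp_force: 57.9
```

Create box.py:
```python
from h import *
import sys
im,d,W,(K,Rm,t)=grab('wrist',sys.argv[1])
hsv=cv2.cvtColor(im,cv2.COLOR_BGR2HSV)
m=((W[...,2]>1)&(W[...,2]<16)).astype(np.uint8)
cream=((hsv[...,1]<125)&(hsv[...,2]>120)).astype(np.uint8)*m
q=W[cream>0];bx=np.array([.9989,.0471]);by=np.array([-.0471,.9989]);mid=np.array([484.7,-83.4])
B=np.c_[(q[:,:2]-mid)@bx,(q[:,:2]-mid)@by]
print(len(q),"cream extents",np.percentile(B,[0.3,99.7],axis=0).round(1),"z",np.median(q[:,2]).round(1))
Bi=np.stack([(W[...,:2]-mid)@bx,(W[...,:2]-mid)@by],-1)
for n,(cx,cy) in dict(wb=(31,46),wf=(-31,46),sb=(31,-46),sf=(-31,-46)).items():
    k=(np.abs(Bi[...,0]-cx)<29)&(np.abs(Bi[...,1]-cy)<30)&(m>0)&(hsv[...,1]>150)
    if k.sum()<50: continue
    a=Bi[k];print(n,k.sum(),"ext",np.percentile(a,[2,98],axis=0).round(1).tolist(),"mean",a.mean(0).round(1))
```

```bash
python3 box.py box1.png; python3 -c "
from h import *
go(517.8,-127.9,50,-3.095)"
```

```text
21631 cream extents [[ -59.  -290. ]
 [ 125.6   92.4]] z 9.1
wb 1633 ext [[14.9, 28.1], [52.1, 65.4]] mean [33.2 46.9]
wf 2043 ext [[-48.0, 28.3], [-10.4, 65.6]] mean [-29.4  47. ]
sf 1183 ext [[-35.7, -61.0], [-4.8, -30.5]] mean [-17.8 -44.8]
t 5.2 row -31.9 0.7 41.7 0.0 -0.003 -0.006 dist 53.0 j [ 0.06  0.34 -0.47 -0.   -0.77 -1.59]
```

View pics/box1.png

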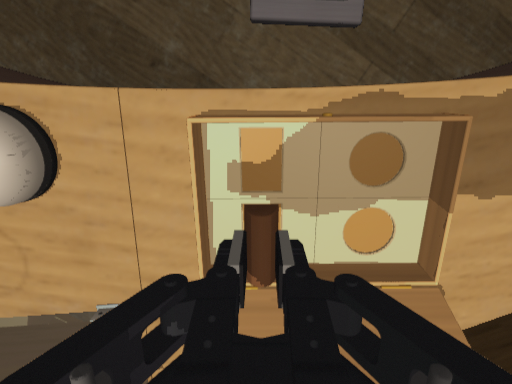

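The box view shows the front slot at (261,160), the back slot under the held log, and the wells at (377,160) and (369,230). The tray middle shifts by about 1.5 mm, to (486.2, -82.8). Now I place log 1 in the back slot.

Emit:
{"method": "drive_effector", "body": {
  "deltas": "-35,0,20,0,0,0 | -35.5,0,60,0,0,0 | -35.5,0,75,0,0,0 | -35.5,0,80,0,0,0 | -35.5,0,80,0,0,0 | -35.5,0,80,0,0,0"
}}

```text
clock: 5.8
position: [523.9, -125.6, 14.0]
ee_rot: [-0.023, 1.0, -0.0, 0.001]
contact_force: [0.0, -0.0, -0.5]
gripper_width: 15.3
grasp_force: 57.9
```

```bash
python3 -c "
from h import *
go(521.2,-127.3,9.5,-3.095)"
```

```text
t 5.8 row 2.8 -1.6 4.5 -0.0 0.001 0.0 dist 5.0 j [ 0.07  0.5  -0.46  0.   -0.61 -1.59]
```

Emit:
{"method": "drive_effector", "body": {
  "deltas": "2.8,-1.6,2,0,0,0 | 2.8,-1.6,4.5,0,0,0 | 2.8,-1.6,4.5,0,0,0 | 2.8,-1.6,4.5,0,0,0"
}}

```text
clock: 6.2
position: [520.6, -127.9, 9.1]
ee_rot: [-0.023, 1.0, -0.0, 0.0]
contact_force: [-0.0, -0.4, -0.1]
gripper_width: 15.3
grasp_force: 57.9
```

Emit:
{"method": "drive_effector", "body": {
  "deltas": "0,0,0,0,0,0 | 0,0,0,0,0,0 | 0,0,0,0,0,0 | 0,0,-3,0,0,0 | 0,0,-3,0,0,0",
  "jaw": 35
}}

```text
clock: 6.7
position: [520.8, -127.8, 12.2]
ee_rot: [-0.023, 1.0, -0.0, 0.0]
contact_force: [0.5, -0.2, 0.8]
gripper_width: 35.3
grasp_force: 0.0
```

Emit:
{"method": "drive_effector", "body": {
  "deltas": "0,0,-10,0,0,0 | 0,0,-40,0,0,0 | 0,0,-90,0,0,0 | 0,0,-90,0,0,0 | 0,0,-90,0,0,0"
}}

```text
clock: 7.2
position: [521.3, -127.7, 103.8]
ee_rot: [-0.023, 1.0, 0.0, 0.002]
contact_force: [-0.4, -0.4, 0.1]
gripper_width: 35.0
grasp_force: 0.0
```

Run:
```python
from h import *
cv2.imwrite('pics/b2.png',grab('wrist')[0]);go(404.8,266.3,100,-3.12)
```

```text
t 7.25 row 97.4 398.8 2.4 0.0 0.001 0.024 dist 411.0 j [ 0.06  0.37 -0.38 -0.   -0.82 -1.59]
```

View pics/b2.png

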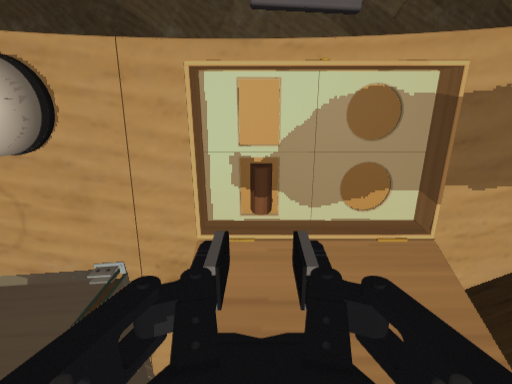

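Log 1 sits at (261,188) inside the oblong pocket. Next is log 2.

Emit:
{"method": "drive_effector", "body": {
  "deltas": "10,50,0,0,0,0 | 20,100,0,0,0,0 | 40,150,0,0,0,0 | 60,200,0,0,0,0 | 80,250,0,0,0,0 | 97,295,0,0,0,0.024 | 97.4,345,0,0,0,0.024 | 97.4,390,2,0,0,0.024 | 97.4,398.8,2,0,0,0.024 | 97.4,398.8,2,0,0,0.024",
  "jaw": 45
}}

```text
clock: 8.25
position: [404.2, 267.6, 98.5]
ee_rot: [-0.012, 1.0, -0.001, -0.001]
contact_force: [-0.0, -0.2, -0.6]
gripper_width: 45.0
grasp_force: 0.0
```

Run:
```python
from h import *
go(404.8,266.3,13,-3.12)
im,d,W,c=grab('wrist')
m=((W[...,2]>17)&(W[...,2]<35)&(np.abs(W[...,0]-404.8)<35)&(np.abs(W[...,1]-266.3)<30)).astype(np.uint8)
q=W[m>0];print(len(q),np.percentile(q,[1,99],axis=0).round(1),cv2.minAreaRect(q[:,:2].astype(np.float32)))
```

```text
t 8.25 row -0.7 -1.2 85.5 -0.002 -0.002 0.003 dist 86.0 j [ 0.92  0.3  -0.51 -0.   -0.77 -2.47]
1078 [[383.5 255.4  17.7]
 [424.3 272.2  28.1]] ((404.262451171875, 263.4239196777344), (42.20264434814453, 17.70203399658203), 0.44167229533195496)
```

Emit:
{"method": "drive_effector", "body": {
  "deltas": "-0.7,-2.5,40,0,0,0 | -0.7,-2.5,70,0,0,0 | -0.7,-2.5,86,0,0,0 | -0.7,-2.5,86,0,0,0 | -0.7,-2.5,86,0,0,0"
}}

```text
clock: 8.8
position: [405.5, 261.9, 13.4]
ee_rot: [-0.01, 1.0, -0.001, -0.001]
contact_force: [-0.7, 0.8, 0.6]
gripper_width: 44.9
grasp_force: 0.0
```

Emit:
{"method": "drive_effector", "body": {
  "deltas": "0,0,0,0,0,0 | 0,0,0,0,0,0 | 0,0,0,0,0,0 | 0,0,0,0,0,0 | 0,0,0,0,0,0 | 0,0,0,0,0,0 | 0,0,0,0,0,0 | 0,0,0,0,0,0",
  "jaw": 5
}}

```text
clock: 9.6
position: [405.9, 263.6, 14.7]
ee_rot: [-0.011, 1.0, 0.0, 0.0]
contact_force: [0.6, -2.3, 5.7]
gripper_width: 15.2
grasp_force: 58.4
```

Emit:
{"method": "drive_effector", "body": {
  "deltas": "0,0,-15,0,0,0 | 0,0,-40,0,0,0 | 0,0,-80,0,0,0 | 0,0,-80,0,0,0 | 0,0,-80,0,0,0"
}}

```text
clock: 10.1
position: [405.8, 264.1, 94.7]
ee_rot: [-0.011, 1.0, 0.001, 0.001]
contact_force: [-1.0, -0.2, 0.1]
gripper_width: 15.4
grasp_force: 57.8
```

Run:
```python
from h import *
im,d,W,c=grab('wrist')
s=arm.read_state();T=R.from_quat(s["ee_rot"])
L=T.inv().apply((W.reshape(-1,3)-s["position"])).reshape(W.shape)
q=L[200:295,245:279].reshape(-1,3);q=q[(np.abs(q[:,1])<7)&(q[:,2]>-25)&(q[:,2]<5)]
print(len(q),np.percentile(q,[1,50,99],axis=0).round(1))
go(457.4,-130.2,90,-3.095)
```

```text
2172 [[-18.5  -6.9 -13.4]
 [  6.1   0.1 -11.2]
 [ 22.6   6.8   1.5]]
t 10.15 row -43.7 -394.7 3.5 0.0 -0.0 -0.025 dist 397.0 j [ 0.91  0.3  -0.52 -0.   -0.75 -2.46]
```

Emit:
{"method": "drive_effector", "body": {
  "deltas": "-5,-50,0,0,0,0 | -10,-100,0,0,0,0 | -15,-150,0,0,0,0 | -20,-200,0,0,0,0 | -30,-250,0,0,0,0 | -40,-300,0,0,0,-0.025 | -45.7,-350,3,0,0,-0.025 | -45.7,-394.7,3,0,0,-0.025 | -45.7,-394.7,3,0,0,-0.025 | -45.7,-394.7,3,0,0,-0.025"
}}

```text
clock: 11.15
position: [458.7, -131.1, 89.3]
ee_rot: [-0.022, 1.0, 0.0, -0.002]
contact_force: [-0.4, 0.7, -1.4]
gripper_width: 15.1
grasp_force: 57.9
```

```bash
python3 -c "
from h import *
go(459.4,-130.2,25,-3.095)"
```

```text
t 11.15 row -0.9 0.9 64.3 0.0 -0.003 -0.003 dist 64.0 j [ 0.06  0.3  -0.53 -0.   -0.74 -1.59]
```

Emit:
{"method": "drive_effector", "body": {
  "deltas": "-0.9,0.9,40,0,0,0 | -0.9,0.9,64,0,0,0 | -0.9,0.9,70,0,0,0 | -0.9,0.9,70,0,0,0 | -0.9,0.9,70,0,0,0"
}}

```text
clock: 11.65
position: [461.7, -128.3, 21.6]
ee_rot: [-0.024, 1.0, -0.0, 0.001]
contact_force: [-0.2, -0.6, -0.1]
gripper_width: 15.4
grasp_force: 57.9
```

```bash
python3 -c "
from h import *
go(459.4,-130.2,9.3,-3.095)"
```

```text
t 11.65 row 2.4 -1.8 12.3 -0.0 0.001 0.002 dist 13.0 j [ 0.07  0.42 -0.6   0.   -0.56 -1.59]
```

Emit:
{"method": "drive_effector", "body": {
  "deltas": "2.4,-1.8,8,0,0,0 | 2.4,-1.8,12.3,0,0,0 | 2.4,-1.8,12.3,0,0,0 | 2.4,-1.8,12.3,0,0,0"
}}

```text
clock: 12.05
position: [458.5, -131.0, 8.6]
ee_rot: [-0.023, 1.0, -0.0, 0.0]
contact_force: [0.1, -0.7, -0.2]
gripper_width: 15.0
grasp_force: 57.9
```

Emit:
{"method": "drive_effector", "body": {
  "deltas": "0,0,0,0,0,0 | 0,0,0,0,0,0 | 0,0,0,0,0,0 | 0,0,-3,0,0,0 | 0,0,-3,0,0,0",
  "jaw": 35
}}

```text
clock: 12.55
position: [458.8, -130.9, 11.9]
ee_rot: [-0.023, 1.0, -0.0, 0.0]
contact_force: [0.9, -0.1, -0.8]
gripper_width: 35.0
grasp_force: 0.0
```

Emit:
{"method": "drive_effector", "body": {
  "deltas": "0,0,-10,0,0,0 | 0,0,-40,0,0,0 | 0,0,-90,0,0,0 | 0,0,-90,0,0,0 | 0,0,-90,0,0,0"
}}

```text
clock: 13.05
position: [459.3, -130.8, 103.4]
ee_rot: [-0.023, 1.0, 0.0, 0.002]
contact_force: [-0.4, 0.7, -0.5]
gripper_width: 35.0
grasp_force: 0.0
```

Run:
```python
from h import *
go(403.7,359.4,110,-3.095)
```

```text
t 13.05 row 32.7 492.3 -6.6 0.0 0.004 0.0 dist 493.0 j [ 0.06  0.28 -0.52 -0.   -0.77 -1.59]
```

Emit:
{"method": "drive_effector", "body": {
  "deltas": "3,50,0,0,0,0 | 6,100,0,0,0,0 | 9,150,0,0,0,0 | 12,200,0,0,0,0 | 15,250,-6,0,0,0 | 18,300,-6,0,0,0 | 22,350,-6,0,0,0 | 28,400,-6,0,0,0 | 32,450,-6,0,0,0 | 32.7,492,-6,0,0,0",
  "jaw": 55
}}

```text
clock: 14.05
position: [401.3, 360.6, 106.2]
ee_rot: [-0.024, 1.0, -0.001, -0.001]
contact_force: [0.6, -0.7, 0.9]
gripper_width: 54.7
grasp_force: 0.0
```

Emit:
{"method": "drive_effector", "body": {
  "deltas": "0,0,0,0,0,0 | 0,0,0,0,0,0"
}}

```text
clock: 14.25
position: [401.7, 359.0, 105.8]
ee_rot: [-0.024, 1.0, -0.001, -0.001]
contact_force: [1.1, -0.2, -0.5]
gripper_width: 55.0
grasp_force: 0.0
```

Run:
```python
from h import *
go(403.7,359.4,15,-3.095)
im,d,W,c=grab('wrist')
m=((W[...,2]>17)&(W[...,2]<45)&(np.abs(W[...,0]-403.7)<30)&(np.abs(W[...,1]-359.4)<30)).astype(np.uint8)
q=W[(m>0)&(W[...,2]>34)];print(len(q),np.percentile(q,[1,99],axis=0).round(1),cv2.minEnclosingCircle(q[:,:2].astype(np.float32)))
```

```text
t 14.25 row -2.2 0.6 90.8 -0.003 -0.002 0.002 dist 91.0 j [ 1.03  0.37 -0.37 -0.   -0.84 -2.55]
1456 [[387.8 341.8  35.1]
 [419.8 373.7  41.1]] ((403.749755859375, 357.7825927734375), 18.09710693359375)
```

Emit:
{"method": "drive_effector", "body": {
  "deltas": "-2,1,45,0,0,0 | -2,1,80,0,0,0 | -2,1,91.5,0,0,0 | -2,1,91.5,0,0,0 | -2,1,91.5,0,0,0"
}}

```text
clock: 14.8
position: [405.6, 360.3, 17.1]
ee_rot: [-0.023, 1.0, 0.001, 0.001]
contact_force: [-0.0, -0.4, -0.1]
gripper_width: 55.0
grasp_force: 0.0
```

Emit:
{"method": "drive_effector", "body": {
  "deltas": "0,0,0,0,0,0 | 0,0,0,0,0,0 | 0,0,0,0,0,0 | 0,0,0,0,0,0 | 0,0,0,0,0,0 | 0,0,0,0,0,0 | 0,0,0,0,0,0",
  "jaw": 20
}}

```text
clock: 15.5
position: [405.6, 361.1, 18.2]
ee_rot: [-0.024, 1.0, 0.001, 0.001]
contact_force: [-1.8, -0.3, 5.6]
gripper_width: 32.8
grasp_force: 58.9
```

Emit:
{"method": "drive_effector", "body": {
  "deltas": "0,0,-15,0,0,0 | 0,0,-40,0,0,0 | 0,0,-80,0,0,0 | 0,0,-80,0,0,0 | 0,0,-80,0,0,0"
}}

```text
clock: 16.0
position: [405.1, 360.8, 97.9]
ee_rot: [-0.023, 1.0, 0.002, 0.001]
contact_force: [-0.3, -0.2, -0.9]
gripper_width: 32.9
grasp_force: 59.5
```

Run:
```python
from h import *
im,d,W,c=grab('wrist','cup1.png')
go(453.1,-38.3,90,-3.095)
go(515,-35.4,90,-3.095)
```

```text
t 16.05 row -30.0 -400.1 6.1 0.001 0.0 -0.0 dist 401.0 j [ 1.03  0.38 -0.38 -0.   -0.81 -2.55]
t 16.05 row -92.0 -400.1 6.1 0.001 0.0 -0.0 dist 411.0 j [ 1.03  0.38 -0.38 -0.   -0.81 -2.55]
```

View pics/cup1.png

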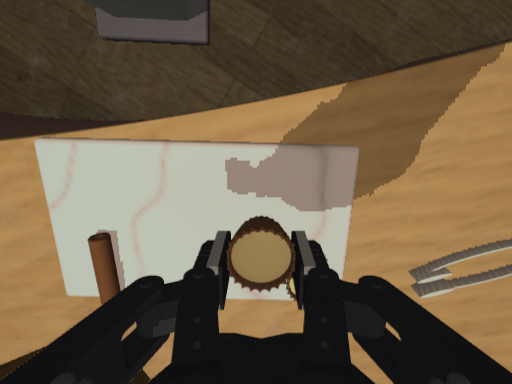

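Cup 1 is held upright at (262,257). It goes to the back well.

Emit:
{"method": "drive_effector", "body": {
  "deltas": "-5,-50,0,0,0,0 | -10,-100,0,0,0,0 | -20,-150,0,0,0,0 | -30,-200,0,0,0,0 | -45,-250,0,0,0,0 | -60,-295,0,0,0,0 | -80,-340,6,0,0,0 | -94,-385,6,0,0,0 | -94,-400,6,0,0,0 | -94,-400,6,0,0,0"
}}

```text
clock: 17.05
position: [516.3, -37.3, 88.6]
ee_rot: [-0.021, 1.0, -0.0, -0.002]
contact_force: [-0.7, 0.1, -0.1]
gripper_width: 33.0
grasp_force: 59.6
```

Emit:
{"method": "drive_effector", "body": {
  "deltas": "0,0,40,0,0,0 | 0,0,60,0,0,0 | 0,0,60,0,0,0 | 0,0,60,0,0,0"
}}

```text
clock: 17.45
position: [517.2, -34.1, 30.0]
ee_rot: [-0.024, 1.0, -0.0, -0.0]
contact_force: [-0.5, 0.0, 0.4]
gripper_width: 32.9
grasp_force: 59.6
```

```bash
python3 -c "
from h import *
go(516.9,-35.4,12.7,-3.095)"
```

```text
t 17.45 row 0.4 -1.2 17.3 -0.0 -0.001 0.002 dist 17.0 j [ 0.25  0.45 -0.49  0.   -0.63 -1.77]
```

Emit:
{"method": "drive_effector", "body": {
  "deltas": "0.4,-1.2,12,0,0,0 | 0.4,-1.2,17,0,0,0 | 0.4,-1.2,17,0,0,0 | 0.4,-1.2,17,0,0,0"
}}

```text
clock: 17.85
position: [517.2, -36.3, 13.2]
ee_rot: [-0.023, 1.0, -0.0, 0.0]
contact_force: [0.8, 0.1, -0.1]
gripper_width: 32.8
grasp_force: 59.6
```

Emit:
{"method": "drive_effector", "body": {
  "deltas": "0,0,0,0,0,0 | 0,0,0,0,0,0 | 0,0,0,0,0,0 | 0,0,0,0,0,0",
  "jaw": 48
}}

```text
clock: 18.25
position: [517.2, -36.3, 13.2]
ee_rot: [-0.023, 1.0, 0.0, 0.0]
contact_force: [-0.3, -1.1, -0.0]
gripper_width: 48.2
grasp_force: 0.0
```

Emit:
{"method": "drive_effector", "body": {
  "deltas": "0,0,-10,0,0,0 | 0,0,-40,0,0,0 | 0,0,-90,0,0,0 | 0,0,-90,0,0,0 | 0,0,-90,0,0,0"
}}

```text
clock: 18.75
position: [517.9, -36.1, 105.0]
ee_rot: [-0.023, 1.0, 0.001, 0.002]
contact_force: [-0.4, -0.0, -0.6]
gripper_width: 48.1
grasp_force: 0.0
```

Run:
```python
from h import *
grab('wrist','b3.png')
go(475.4,403.3,110,-3.095)
```

```text
t 18.8 row 20.9 441.0 -6.2 0.001 0.001 -0.0 dist 442.0 j [ 0.24  0.34 -0.42 -0.   -0.81 -1.77]
```

View pics/b3.png

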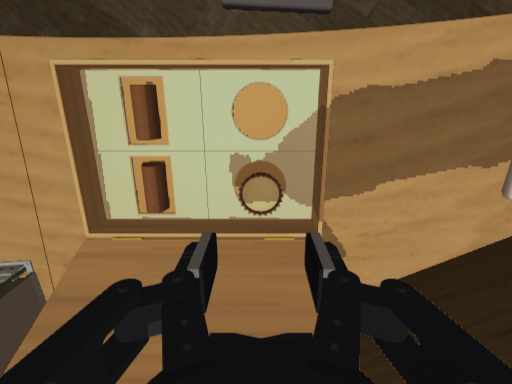

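Both logs lie in their slots at (145,110) and (155,186), and the cup stands in the back well at (262,193). Next is cup 2.

Emit:
{"method": "drive_effector", "body": {
  "deltas": "3,50,0,0,0,0 | 6,100,0,0,0,0 | 9,150,0,0,0,0 | 12,200,0,0,0,0 | 15,250,-5,0,0,0 | 18,300,-6,0,0,0 | 20,350,-6,0,0,0 | 21,400,-6,0,0,0 | 21,441,-6,0,0,0 | 21,441,-6,0,0,0",
  "jaw": 55
}}

```text
clock: 19.8
position: [474.6, 407.6, 106.9]
ee_rot: [-0.026, 1.0, -0.0, -0.0]
contact_force: [0.1, -0.7, -0.7]
gripper_width: 54.9
grasp_force: 0.0
```

Emit:
{"method": "drive_effector", "body": {
  "deltas": "0,0,0,0,0,0 | 0,0,0,0,0,0"
}}

```text
clock: 20.0
position: [474.9, 401.6, 107.7]
ee_rot: [-0.023, 1.0, -0.001, -0.001]
contact_force: [0.1, -0.8, -0.0]
gripper_width: 54.9
grasp_force: 0.0
```

Run:
```python
from h import *
im,d,W,c=grab('wrist')
m=((W[...,2]>17)&(W[...,2]<45)&(np.abs(W[...,0]-475)<30)&(np.abs(W[...,1]-403)<30)).astype(np.uint8)
q=W[(m>0)&(W[...,2]>34)];print(len(q),np.percentile(q,[1,99],axis=0).round(1),cv2.minEnclosingCircle(q[:,:2].astype(np.float32)))
go(475.4,402.6,15,-3.095)
```

```text
1426 [[459.2 386.7  35.1]
 [491.2 418.8  41.5]] ((475.3087158203125, 402.9764709472656), 17.99965476989746)
t 20.05 row -0.4 1.2 93.2 -0.002 -0.002 -0.001 dist 93.0 j [ 0.96  0.49 -0.16 -0.   -0.93 -2.49]
```

Emit:
{"method": "drive_effector", "body": {
  "deltas": "0,1,45,0,0,0 | 0,1,80,0,0,0 | 0,1,91.5,0,0,0 | 0,1,91.5,0,0,0 | 0,1,91.5,0,0,0"
}}

```text
clock: 20.55
position: [476.5, 404.6, 19.0]
ee_rot: [-0.023, 1.0, 0.001, 0.001]
contact_force: [-0.2, -0.2, 1.0]
gripper_width: 55.0
grasp_force: 0.0
```

Emit:
{"method": "drive_effector", "body": {
  "deltas": "0,0,0,0,0,0 | 0,0,0,0,0,0 | 0,0,0,0,0,0 | 0,0,0,0,0,0 | 0,0,0,0,0,0 | 0,0,0,0,0,0 | 0,0,0,0,0,0",
  "jaw": 20
}}

```text
clock: 21.25
position: [476.4, 405.3, 20.1]
ee_rot: [-0.024, 1.0, 0.001, 0.001]
contact_force: [-0.7, -1.6, 5.8]
gripper_width: 32.5
grasp_force: 58.9
```

Emit:
{"method": "drive_effector", "body": {
  "deltas": "0,0,-15,0,0,0 | 0,0,-40,0,0,0 | 0,0,-80,0,0,0 | 0,0,-80,0,0,0 | 0,0,-80,0,0,0"
}}

```text
clock: 21.75
position: [475.8, 405.0, 99.6]
ee_rot: [-0.023, 1.0, 0.002, 0.001]
contact_force: [-0.2, -0.2, -0.1]
gripper_width: 32.6
grasp_force: 59.5
```

Run:
```python
from h import *
go(455,-38.3,90,-3.095)
```

```text
t 21.75 row 41.4 -441.9 7.9 0.004 0.002 0.0 dist 444.0 j [ 0.96  0.5  -0.16 -0.   -0.9  -2.49]
```

Emit:
{"method": "drive_effector", "body": {
  "deltas": "5,-50,0,0,0,0 | 10,-100,0,0,0,0 | 15,-150,0,0,0,0 | 20,-200,0,0,0,0 | 25,-250,0,0,0,0 | 30,-300,0,0,0,0 | 35,-350,7,0,0,0 | 40,-400,7,0,0,0 | 42,-442,7,0,0,0 | 42,-442,7,0,0,0"
}}

```text
clock: 22.75
position: [452.1, -43.4, 89.5]
ee_rot: [-0.02, 1.0, -0.0, -0.002]
contact_force: [-1.2, 1.1, -0.2]
gripper_width: 32.5
grasp_force: 59.6
```

Emit:
{"method": "drive_effector", "body": {
  "deltas": "0,2,0,0,0,0 | 0,2,40,0,0,0 | 0,2,60,0,0,0 | 0,2,60,0,0,0 | 0,2,60,0,0,0"
}}

```text
clock: 23.25
position: [454.4, -36.2, 30.6]
ee_rot: [-0.025, 1.0, -0.0, -0.0]
contact_force: [0.4, -0.3, 0.1]
gripper_width: 32.4
grasp_force: 59.6
```

```bash
python3 -c "
from h import *
go(454.2,-38.3,14.7,-3.095)"
```

```text
t 23.25 row 0.3 -2.1 15.9 -0.0 -0.0 0.003 dist 16.0 j [ 0.28  0.37 -0.65  0.   -0.55 -1.8 ]
```

Emit:
{"method": "drive_effector", "body": {
  "deltas": "0.3,-2,12,0,0,0 | 0.3,-2,15.5,0,0,0 | 0.3,-2,15.5,0,0,0 | 0.3,-2,15.5,0,0,0"
}}

```text
clock: 23.65
position: [454.5, -38.9, 15.8]
ee_rot: [-0.024, 1.0, 0.0, 0.001]
contact_force: [-0.5, -0.9, -0.4]
gripper_width: 32.7
grasp_force: 59.6
```

Emit:
{"method": "drive_effector", "body": {
  "deltas": "0,0,0,0,0,0 | 0,0,0,0,0,0 | 0,0,0,0,0,0 | 0,0,0,0,0,0",
  "jaw": 48
}}

```text
clock: 24.05
position: [453.9, -39.3, 15.1]
ee_rot: [-0.023, 1.0, 0.0, 0.0]
contact_force: [0.1, 0.2, 0.0]
gripper_width: 47.7
grasp_force: 0.0
```

Emit:
{"method": "drive_effector", "body": {
  "deltas": "0,0,-10,0,0,0 | 0,0,-40,0,0,0 | 0,0,-90,0,0,0 | 0,0,-140,0,0,0 | 0,0,-190,0,0,0 | 0,0,-205,0,0,0 | 0,0,-205,0,0,0 | 0,0,-205,0,0,0"
}}

```text
clock: 24.85
position: [453.1, -39.3, 220.1]
ee_rot: [-0.023, 1.0, 0.0, -0.0]
contact_force: [0.4, -0.5, -1.0]
gripper_width: 48.1
grasp_force: 0.0
```

Run:
```python
from h import *
im,d,W,c=grab('wrist','b4.png')
z=np.load("scene0.npz")["W"]
k=(z[...,1]>-190)&(z[...,1]<30)&(z[...,0]>530)&(z[...,0]<650)&(z[...,2]>60)&(z[...,2]<168)
q=z[k]; 
for lo in range(60,168,20):
    a=q[(q[:,2]>lo)&(q[:,2]<lo+20)]; b=np.c_[(a[:,:2]-[486.2,-82.8])@[.9989,.0471],(a[:,:2]-[486.2,-82.8])@[-.0471,.9989]];print(lo,len(a),np.percentile(b,[5,50,95],axis=0).round(0).tolist())
go(640,-75,220,-3.095)
```

```text
60 908 [[75.0, -91.0], [79.0, -13.0], [83.0, 84.0]]
80 942 [[83.0, -90.0], [87.0, -11.0], [91.0, 85.0]]
100 976 [[90.0, -90.0], [95.0, -11.0], [99.0, 84.0]]
120 1042 [[98.0, -90.0], [102.0, -6.0], [107.0, 89.0]]
140 1105 [[106.0, -90.0], [110.0, -8.0], [118.0, 89.0]]
160 126 [[111.0, -88.0], [114.0, -9.0], [117.0, 88.0]]
t 24.9 row -185.4 -44.3 -1.2 0.0 -0.002 -0.0 dist 191.0 j [ 0.27  0.1  -0.41 -0.   -1.06 -1.8 ]
```

View pics/b4.png

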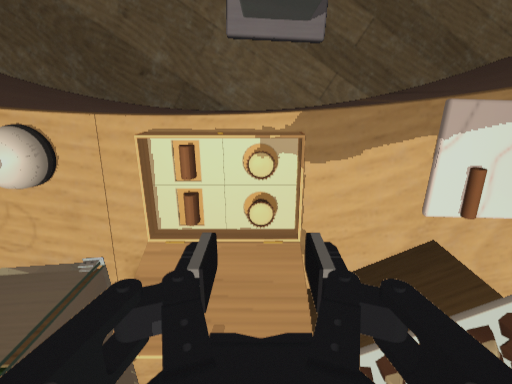

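All four pieces sit in their pockets: logs at (187,160) and (191,207), cups at (261,163) and (261,210). I check heights and the crate, then go behind the lid.

Run:
```python
from h import *
im,d,W,c=grab('wrist')
mid=np.array([486.2,-82.8]);B=np.stack([(W[...,:2]-mid)@[.9989,.0471],(W[...,:2]-mid)@[-.0471,.9989]],-1)
for n,(x,y,h) in dict(wb=(31,46,26),wf=(-31,46,26),sb=(31,-46,14),sf=(-31,-46,14)).items():
    k=(np.abs(B[...,0]-x)<27)&(np.abs(B[...,1]-y)<27)&(W[...,2]>h)
    q=np.c_[B[k],W[...,2][k]];r=cv2.minAreaRect(q[:,:2].astype(np.float32));print(n,k.sum(),(np.array(r[0])-[x,y]).round(1),np.round(r[1],1),round(r[2]),"ztop",np.percentile(q[:,2],[50,95,99]).round(1))
z=np.load("scene0.npz")["W"];k=(z[...,0]>600)&(z[...,0]<760)&(z[...,1]>-110)&(z[...,1]<40)&(z[...,2]>100)&(z[...,2]<300)
print("crate",np.percentile(z[k][:,2],[50,90,99]).round(0))
go(640,-75,220,-3.095)
```

```text
wb 582 [ 0.1 -1.4] [34.1 34.8] 36 ztop [30.6 33.6 34.4]
wf 15585 [-1.4 -0.1] [54.1 37.9] 89 ztop [299.4 313.3 314.8]
sb 361 [ 0.2 -0.3] [41.9 15.3] 1 ztop [19.5 21.2 21.7]
sf 471 [0.3 8.6] [35.5 41.1] 86 ztop [ 19.5 306.3 307.7]
crate [143. 161. 167.]
t 24.95 row -185.4 -44.2 -1.8 -0.0 -0.003 -0.0 dist 191.0 j [ 0.27  0.1  -0.41 -0.   -1.06 -1.8 ]
```

Emit:
{"method": "drive_effector", "body": {
  "deltas": "-40,-10,0,0,0,0 | -80,-20,0,0,0,0 | -120,-30,0,0,0,0 | -160,-40,0,0,0,0 | -187,-44,0,0,0,0 | -187,-44,0,0,0,0 | -187,-44,0,0,0,0",
  "jaw": 0
}}

```text
clock: 25.65
position: [641.9, -74.6, 217.3]
ee_rot: [-0.023, 1.0, -0.0, -0.003]
contact_force: [-0.7, 0.2, 1.4]
gripper_width: 0.0
grasp_force: 0.0
```

```bash
python3 -c "
from h import *
go(640,-75,140,-3.095)"
```

```text
t 25.65 row 1.5 -0.3 77.3 -0.0 -0.005 -0.0 dist 77.0 j [ 0.13  0.43  0.05 -0.   -1.19 -1.66]
```

Emit:
{"method": "drive_effector", "body": {
  "deltas": "1.5,0,30,0,0,0 | 1.5,0,60,0,0,0 | 1.5,0,77,0,0,0 | 1.5,0,77,0,0,0 | 1.5,0,77,0,0,0"
}}

```text
clock: 26.15
position: [640.7, -74.5, 143.6]
ee_rot: [-0.024, 1.0, -0.0, -0.0]
contact_force: [0.2, -0.1, 0.9]
gripper_width: 0.2
grasp_force: 0.0
```

Emit:
{"method": "drive_effector", "body": {
  "deltas": "10,0,0,0,0,0 | 20,0,0,0,0,0 | 30,0,0,0,0,0 | 40,0,0,0,0,0 | 50,0,0,0,0,0 | 60,0,0,0,0,0 | 70,0,0,0,0,0 | 80,0,0,0,0,0"
}}

```text
clock: 26.95
position: [560.4, -78.3, 143.0]
ee_rot: [-0.023, 1.0, 0.0, -0.0]
contact_force: [0.6, 0.7, -0.0]
gripper_width: 0.3
grasp_force: 0.3
```

Emit:
{"method": "drive_effector", "body": {
  "deltas": "10,0,0,0,0,0 | 20,0,0,0,0,0 | 30,0,0,0,0,0 | 40,0,0,0,0,0 | 40,0,0,0,0,0 | 40,0,0,0,0,0"
}}

```text
clock: 27.55
position: [521.2, -80.2, 143.2]
ee_rot: [-0.023, 1.0, -0.0, 0.0]
contact_force: [0.3, 0.1, -0.1]
gripper_width: 0.1
grasp_force: 0.0
```

Emit:
{"method": "drive_effector", "body": {
  "deltas": "0,0,-40,0,0,0 | 0,0,-80,0,0,0 | 0,0,-80,0,0,0 | 0,0,-80,0,0,0 | 0,0,-80,0,0,0 | 0,0,-80,0,0,0 | 0,0,-80,0,0,0 | 0,0,-80,0,0,0 | 0,0,-80,0,0,0 | 0,0,-80,0,0,0"
}}

```text
clock: 28.55
position: [521.3, -80.1, 222.9]
ee_rot: [-0.023, 1.0, -0.0, -0.0]
contact_force: [0.2, 0.2, 0.3]
gripper_width: 0.1
grasp_force: 0.0
```

Emit:
{"method": "drive_effector", "body": {
  "deltas": "0,0,0,0,0,0 | 0,0,0,0,0,0 | 0,0,0,0,0,0 | 0,0,0,0,0,0 | 0,0,0,0,0,0 | 0,0,0,0,0,0 | 0,0,0,0,0,0 | 0,0,0,0,0,0 | 0,0,0,0,0,0 | 0,0,0,0,0,0"
}}

```text
clock: 29.55
position: [521.3, -80.1, 223.0]
ee_rot: [-0.023, 1.0, -0.0, 0.0]
contact_force: [-1.2, 0.0, -0.1]
gripper_width: 0.3
grasp_force: 0.0
```

```bash
python3 -c "
from h import *
grab('scene','lid1.png')"
```

```text
(no output)
```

View pics/lid1.png

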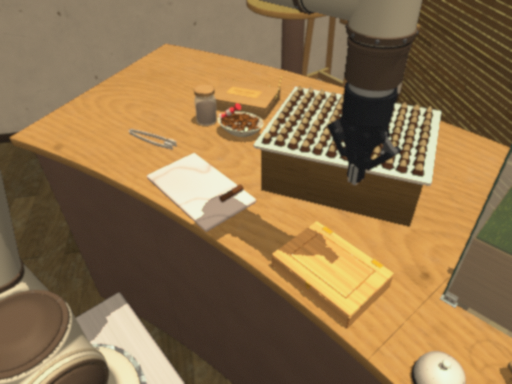

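The lid appears shut over the box at (335,270). I check its level by depth.

Run:
```python
from h import *
for n in('scene','wrist'):
    W=grab(n)[2];mid=np.array([486.2,-82.8]);B=np.stack([(W[...,:2]-mid)@[.9989,.0471],(W[...,:2]-mid)@[-.0471,.9989]],-1)
    k=(np.abs(B[...,0])<55)&(np.abs(B[...,1])<85)&(W[...,2]>20)&(W[...,2]<80)
    A=np.c_[B[k],np.ones(k.sum())];s=np.linalg.lstsq(A,W[...,2][k],rcond=None)[0];print(n,k.sum(),s.round(4))
print(arm.read_state()["clock"])
```

```text
scene 3933 [2.00000e-04 6.00000e-04 4.26193e+01]
wrist 15238 [2.40000e-03 6.00000e-04 4.23481e+01]
29.7
```

The lid plane is level at 42 mm with a tilt under 0.003 rad, so it is fully shut.

```bash
python3 -c "
from bench import arm
print(arm.job_done())"
```

```text
the job is handed in; nothing more can be done
None
```

I placed both logs and both cups in their pockets, left the roll untouched, shut the lid level, and handed the job in at 29.7 s of the 141 s; the hand-in returned no verdict.

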